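# Clear the saddle off the sprung lid and hold the lid at the set arm

### The job

The steel pipe saddle standing on the sprung lid of the disc box is in the way: hang it over the horizontal rail, so that the bar runs between its two legs, and let go of it. Then lift the box's lid until the lid is level with the slanting set arm at the box's side, and finish while still holding the lid there, because its spring shuts it if let go. Leave the set arm and the other things on the bench as they are.

Things in the scene. Friction and masses are not known exactly. Their poses are not given: they have to be found in the camera images.
- bin: painted sheet-steel storage box, fixed to the bench, 210 (x) by 260 (y) mm, 100 high; origin at the centre of its underside. Its x axis points from the handle side (front) to the hinge side, z up
- lid (a joint): angle of the box's lid, rad: 0 = shut and level, grows as the front edge rises, up to 1.3. A spring shuts it: with the lid's 0.4 kg it takes about 8 N straight up at the handle at 0.35 rad and about 14 N at 0.75 rad to hold it
- lid_handle (a point): middle of the lid's handle: a round steel bar, 12 mm thick, 100 mm long, parallel to the hinge (box y), standing 40 mm (centre line) above the lid's upper face on two 12 mm legs at its ends, 185 mm in front of the hinge, 25 mm behind the lid's front edge. The point's axes turn with the lid (x towards the hinge, y along the bar, z out of the lid); with the lid shut the bar is 148 mm above the bench
- lid_hinge (a point): middle of the lid's hinge line, at the far rim of the box, 100 mm above the bench; the hinge runs along box y. The lid is 8 mm thick, its underside on the hinge line; its handle centre line lies 185 mm along -x and 48 mm along z from here, in the lid's own frame, and the lid turns about +y
- set_arm (a joint): angle of the set arm, rad, on the same scale and hinge line as the lid: the lid is level with the arm when both joints read the same. 0.35 to 0.75 at the start; stiff, stays as set, not to be moved
- set_arm_tip (a point): free end of the set arm: a straight flat steel bar 180 mm long, 16 by 6 mm, on the box's -y side (143 mm from the box's middle), pivoted on the lid's hinge line, slanting up towards the front beside a curved thin guide bar, with a black clamping knob. Its x axis runs along the arm towards the hinge; the end is 173 mm from the hinge line
- saddle: loose steel pipe saddle, about 0.4 kg: an inverted U of flat bar 30 mm wide (its x) and 5 mm thick; legs along z, 110 mm apart inside (along its y), 80 mm clear height under the crown, a foot 22 mm long turned outward at each leg (164 mm over the feet). An upright flat tab stands on the middle of the crown. Origin at the centre between the feet, on their underside; z up. It starts standing on the lid, which is 108 mm above the bench
- saddle_tab (a point): centre of the tab on the saddle: 8 mm thick (along saddle y), 30 mm wide (along saddle x), 36 mm high, standing on the crown; the tab's centre is 18 mm above the crown's upper face and 103 mm above the feet's underside
- saddle_seat (a point): middle of the underside of the saddle's crown, 80 mm above the feet's underside and 23 mm below the tab's centre: the place that sits on the rail's bar. Axes as the saddle's
- rail: steel rail fixed to the bench: a horizontal round bar, 16 mm thick, 200 mm long along its y, on two posts at its ends. Origin on the bench below the bar's middle
- rail_mid (a point): middle of the rail's bar, on its centre line, 160 mm above the bench; y along the bar, z up
- tape: bystander: tape measure standing on the bench, 75 by 40 by 66 mm; origin under its centre
- disc: bystander: flat grinding disc, 115 mm across, 7 mm thick; origin under its centre
- jar: bystander: closed jar, 60 mm across, 100 mm high; origin under its centre
- wrench: bystander: wrench lying flat, 200 mm long; origin under its middle
Not all that is in view belongs to the job. There is more than one size of the saddle; the job needs the middle-sized.

How it is judged:
By the outcome, as a careful person would: the job done as asked, in the order asked, and still so for the second after the job is handed in, while the arm keeps its last pose, push and grip.
It also fails if it takes over 61 s, if anything falls off the work surface, if the arm or the gripper's body presses on something with over 40 N, if the wrist force passes 120 N, or if a joint passes its speed limit or range.

### The arm

A 6-joint arm with a two-finger parallel gripper is mounted at the origin on the work surface. World frame = base frame: x ahead of the robot, y to its left, z up, the work surface at z = 0. Lengths are in m, angles in rad, forces in N, time in s.
With the tool pointing down it reaches from about 0.35 to 0.975 m from the base axis. Payload 4.9 kg.
Tool frame: the origin (TCP) lies at the very end of the fingers, on their centre line; the grasp point (between the pads) lies behind it (manip.pinch_z is the y of the grasp point in the tool frame, in m); y points along the fingers, x is the direction in which the jaws open and shut, and the axes are right-handed (so a half turn about y gives the same grasp; the last joint's range is limited). The gripper opens to 85 mm and grips with 20 to 120 N. Pads are 22 mm wide; open, the fingers measure 114 mm over their backs; the gripper's body (76 mm by 85 mm) begins 54 mm behind the grasp point. The pads swing forward as they close: fully open they stand 13 mm farther back than shut.
Start: joints at [1.212, 0.053, 1.613, -0, 1.476, -0.119], TCP at [0.148, 0.607, 0.231] pointing down, gripper open.
Joint ranges: [-3.01, 3.01], [-1.01, 2.22], [0.06, 2.58], [-1.02, 4.17], [0.09, 2.62], [-3.14, 3.14]. Speed limits (rad/s): [2.57, 2.57, 3.14, 3.14, 3.14, 3.14].

### API

Orientations are given as a unit quaternion [w, x, y, z].
In Python, from plant import manip gives the robot as it stands.
- The arm moves only by the tool drive_tool, never from a script. Its argument "motion" is a list of rows, each a list of 3 entries, a list of its own where there are three numbers: the shift along the tool's x, y, z in units of 25 mm (1.0 is 25 mm), then the turn, a rotation vector about the tool's x, y, z in units of 5 degrees (1.0 is 5 degrees), then the closure, from -1 (fully open) to 1 (shut). A call has 1 to 12 rows; each row shifts and turns the commanded pose from where the row before left it, along the tool's axes as they then stand; what a row does not reach is not made up. A row lasts 1/10 s, in which the tool goes at most 50 mm and 8.59 degrees, less where a joint would pass 70% of its speed; a pose out of reach is approached as far as the arm can. A call is refused whole if a number of a shift passes 1 or a number of a turn 1, either way. A call with a gripper value outside its range is refused whole. The fingers move at their own pace and stop on an object; the grip force is fixed at half the most. Time passes only in rows, so rows that do not move let the fingers close. It gives the time, the measured TCP pose, the force and the opening at its end, in the units of the state.
- manip.state(): the state, without advancing time (a new reading comes with each control period).
- manip.grab_frame(name): name is "scene" or "top"; returns a dict with "img" (420x560x3 uint8, blue, green, red), "range_z" (420x560 float32, m along the optical axis (not along the pixel's ray), 0 where there is no reading), "camera_matrix" (3x3 intrinsics, pixels), "world_from_camera" (4x4, takes a point from camera to world coordinates). Camera axes: x right, y down, z forward; pixel columns grow to the right and rows downward; lengths in m; the calibration is good to about 2 mm. A picture is of the moment at which its call begins.
- manip.job_done(): hands the job in, once; it reports no verdict.
The state is a dict: "time": time; "joint_pos": joint angles; "joint_vel": joint speeds; "joint_efforts": joint torques, N m; "tool_pos": TCP position; "tool_rot": TCP orientation; "contact_force": force on the tool from outside, world axes, zero at the start; "ft_torque": the same for the moment, N m; "gripper_width": opening from 0.0 (shut) to 1.0 (fully open).
Only numpy, scipy, OpenCV 4.12 (cv2) and the standard library are available. Lean on these libraries where they do the work, as an engineer would, in place of code of your own. Each camera call takes 0.05 s, during which the arm holds its last target. There are 200 camera calls.

## Working session

There is one attempt and no reset: what is moved stays moved. The work goes in short steps, Python scripts to look and compute and a tool call to move; the robot and the scene stay as the last step left them, time stands still between calls to the robot, and variables do not carry over. Pictures are saved under pics/ and viewed, about 8 in all and at most 12, crops included, and the job is handed in when it is done.

Besides the shell and the picture viewer there is one more tool, called after "Call:" by a JSON object that holds its "op" and its "data". drive_tool: Moves the arm, as the interface text tells. Its arguments: {"type":"object","properties":{"motion":{"type":"array","items":{"type":"array"}}},"required":["motion"]}

```bash
mkdir -p pics; cat > h.py <<'E'
import numpy as np, cv2
from plant import manip
def cloud(f):
    K=f["camera_matrix"];T=f["world_from_camera"];z=f["range_z"]
    v,u=np.mgrid[:z.shape[0],:z.shape[1]]
    P=np.stack([(u-K[0,2])/K[0,0]*z,(v-K[1,2])/K[1,1]*z,z],-1)
    W=P@T[:3,:3].T+T[:3,3]; W[z==0]=np.nan
    return W
def grab(name,tag):
    f=manip.grab_frame(name); cv2.imwrite(f"pics/{tag}.png",f["img"]); W=cloud(f); np.save(f"pics/{tag}.npy",W); return f,W
E
python3 - <<'E'
from h import *
s=manip.state(); print(s, manip.pinch_z)
for n in("scene","top"):
    f,W=grab(n,n+"0"); print(n,f["world_from_camera"].round(3).tolist(),f["camera_matrix"][0,0])
a=cv2.imread("pics/scene0.png");b=cv2.imread("pics/top0.png")
E
```

```text
{'time': 0.0, 'joint_pos': array([ 1.21199675e+00,  5.33335259e-02,  1.61430621e+00,  7.16145374e-06,
        1.47596534e+00, -1.19024597e-01]), 'joint_vel': array([ 7.53436744e-04,  2.71775427e-05,  1.94104280e-04, -9.95642055e-04,
       -3.82229872e-04, -5.65260132e-04]), 'joint_efforts': array([-1.51933324e-03, -3.93684769e+01, -3.70173883e+01, -2.14125048e-04,
        7.07063780e-03,  2.66836835e-06]), 'tool_pos': array([0.14822146, 0.60653355, 0.23007017]), 'tool_rot': array([-0.55584357,  0.55657877,  0.4360012 , -0.43721957]), 'contact_force': array([-0.13589931, -0.45515351,  0.34333982]), 'ft_torque': array([-0.04126731,  0.03284207, -0.01026125]), 'gripper_width': 1.0000161297238372} -0.0187
scene [[-0.47, 0.662, -0.584, 1.513], [0.883, 0.34, -0.325, 0.565], [-0.016, -0.668, -0.744, 1.42], [0.0, 0.0, 0.0, 1.0]] 501.00454042933734
top [[-0.007, -0.983, 0.185, 0.258], [-1.0, 0.008, 0.004, 0.012], [-0.005, -0.185, -0.983, 1.464], [0.0, 0.0, 0.0, 1.0]] 482.9976496736749
```

View pics/scene0.png

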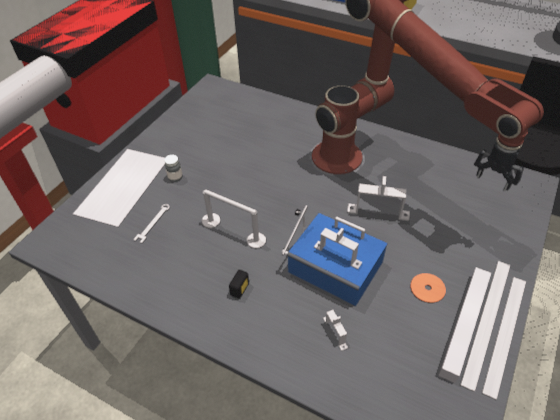

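View pics/top0.png

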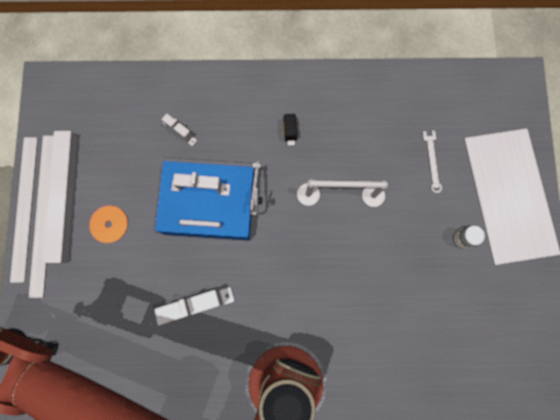

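Candidates: the saddle on the lid (scene 338,243; top 200,183), a larger one on the bench (scene 382,197; top 195,303), and a smaller one (scene 336,328; top 180,128). The one on the lid fits the description. I'll check it in a crop and measure.

```bash
python3 - <<'E'
from h import *
a=cv2.imread("pics/scene0.png")[180:310,265:405];b=cv2.imread("pics/top0.png")[140:260,140:280]
a=cv2.resize(a,None,fx=4,fy=4,interpolation=2)[:, :560];b=cv2.resize(b,(400,343),interpolation=2)
c=np.zeros((520,800,3),np.uint8);c[:400,:400]=cv2.resize(a,(400,371))[:400] if 0 else cv2.copyMakeBorder(cv2.resize(a,(400,371)),0,29,0,0,0);c[:343,400:]=b
cv2.imwrite("pics/crop1.png",c[:400])
for n in("top0","scene0"):
    W=np.load(f"pics/{n}.npy").reshape(-1,3);img=cv2.imread(f"pics/{n}.png").reshape(-1,3).astype(int)
    ok=np.isfinite(W).all(1);W=W[ok];img=img[ok]
    blue=(img[:,0]>img[:,2]+60)&(abs(W[:,2]-.108)<.01)
    L=W[blue];r=cv2.minAreaRect(L[:,:2].astype(np.float32));print(n,"lid",r,L[:,2].mean())
    near=np.hypot(*(W[:,:2]-r[0]).T)<.16
    for lo,hi in((.135,.158),(.180,.2),(.2,.24)):
        m=near&(W[:,2]>lo)&(W[:,2]<hi); 
        if m.sum()>3: print(lo,hi,m.sum(),W[m].mean(0).round(4),cv2.minAreaRect((W[m][:,:2]*1000).astype(np.float32)))
    m=(W[:,2]>.14)&(W[:,2]<.19)&(W[:,1]<-.02)&(W[:,1]>-.4)&(W[:,0]>.4)&(W[:,0]<.8)
    m&=np.hypot(*(W[:,:2]-r[0]).T)>.2
    print("rail",m.sum(),W[m].mean(0),cv2.minAreaRect((W[m][:,:2]*1000).astype(np.float32)), W[m][:,2].max())
E
```

```text
top0 lid ((0.5259036421775818, 0.2319221794605255), (0.2639394700527191, 0.20543861389160156), 85.76689910888672) 0.10794765129453096
0.135 0.158 231 [0.4721 0.2135 0.1508] ((504.54583740234375, 185.7427978515625), (129.0854034423828, 225.44378662109375), 7.493646621704102)
0.18 0.2 509 [0.5491 0.2222 0.1927] ((537.9290771484375, 187.835693359375), (237.47463989257812, 54.95119094848633), 71.41144561767578)
0.2 0.24 88 [0.5485 0.2103 0.2181] ((538.5877685546875, 170.26187133789062), (186.7712860107422, 47.12010955810547), 70.31861877441406)
rail 486 [ 0.55176852 -0.16923667  0.16491974] ((552.74951171875, -170.394287109375), (219.85948181152344, 20.09212875366211), 88.31548309326172) 0.17547621388736467
scene0 lid ((0.5240533947944641, 0.2274346649646759), (0.26474419236183167, 0.21277771890163422), 85.81715393066406) 0.11041990714455688
0.135 0.158 191 [0.4907 0.2066 0.1492] ((507.0172119140625, 187.71737670898438), (142.9822998046875, 223.4637908935547), 1.3657690286636353)
0.18 0.2 331 [0.5481 0.2227 0.1939] ((536.9762573242188, 184.66172790527344), (241.11216735839844, 56.12545394897461), 73.32909393310547)
0.2 0.24 85 [0.55   0.219  0.2158] ((538.9860229492188, 183.72079467773438), (223.05934143066406, 51.239097595214844), 71.13385009765625)
rail 301 [ 0.55339608 -0.16906809  0.16572008] ((551.9533081054688, -172.59677124023438), (216.12059020996094, 25.439529418945312), 88.10724639892578) 0.17959796667009353
```

View pics/crop1.png

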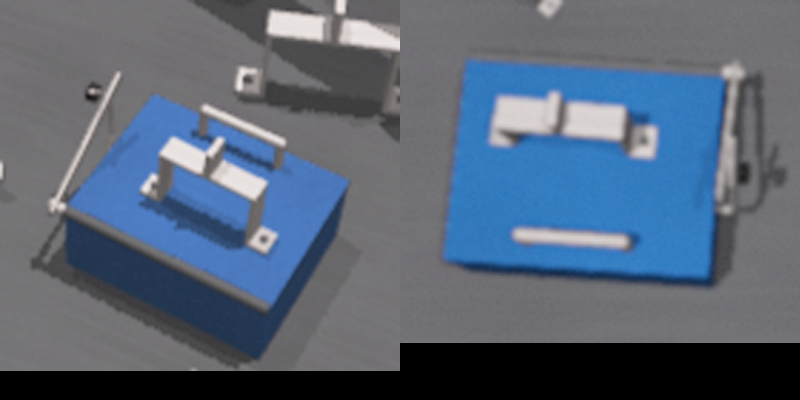

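The crop confirms the middle-sized saddle on the lid, at crop (565,115). The handle is at crop (570,238), and the set arm is on the −y side. Next I'll fit the poses cleanly.

```bash
python3 - <<'E'
from h import *
def line(P):
    c=P.mean(0);return c,np.linalg.svd(P-c,full_matrices=False)[2][0]
for n in("top0","scene0"):
    W=np.load(f"pics/{n}.npy").reshape(-1,3);img=cv2.imread(f"pics/{n}.png").reshape(-1,3).astype(int)
    ok=np.isfinite(W).all(1);W=W[ok];img=img[ok]
    L=W[(img[:,0]>img[:,2]+60)&(abs(W[:,2]-.108)<.008)];r=cv2.minAreaRect(L[:,:2].astype(np.float32))
    c=np.array(r[0]);y=-np.deg2rad(90-r[2]);R=np.array([[np.cos(y),-np.sin(y)],[np.sin(y),np.cos(y)]])
    B=np.c_[(W[:,:2]-c)@R,W[:,2]]
    print(n,"c",c.round(4),"yaw",np.rad2deg(y))
    def sel(x0,x1,y0,y1,z0,z1): return (B[:,0]>x0)&(B[:,0]<x1)&(B[:,1]>y0)&(B[:,1]<y1)&(B[:,2]>z0)&(B[:,2]<z1)
    def rep(t,m):
        q=cv2.minAreaRect((W[m][:,:2]*1000).astype(np.float32));lo,hi=W[m].min(0),W[m].max(0)
        print(t,m.sum(),np.round(q[0],1),np.round(q[1],1),round(q[2],1),"mean",W[m].mean(0).round(4),"box",B[m].mean(0).round(4),"z",np.percentile(W[m][:,2],[5,50,95]).round(4))
    rep("handle",sel(-.12,-.04,-.07,.07,.142,.165))
    rep("crown",sel(-.03,.1,-.1,.11,.185,.201))
    rep("tab",sel(-.03,.1,-.1,.11,.205,.24))
    rep("tabtop",sel(-.03,.1,-.1,.11,.224,.24))
    rep("feet",sel(-.03,.1,-.11,.12,.1105,.125))
    m=sel(-.2,.13,-.165,-.13,.09,.25); rep("arm",m)
    S=B[m]; 
    for k in np.arange(-.12,.13,.02):
        q=S[(S[:,0]>=k)&(S[:,0]<k+.02)]
        if len(q): print("   ",round(k,2),len(q),np.percentile(q[:,2],[5,50,95]).round(4),np.median(q[:,1]).round(4))
    m=(W[:,2]>.155)&(W[:,2]<.185)&(W[:,1]<-.05)&(W[:,1]>-.3)&(W[:,0]>.5)&(W[:,0]<.62)
    rep("rail",m); print(line(W[m]))
E
```

```text
top0 c [0.5259 0.2319] yaw -4.233100891113281
handle 175 [448.8 237.3] [110.1  12.4] 85.2 mean [0.4482 0.2373 0.152 ] box [-0.0779 -0.0004  0.152 ] z [0.1476 0.1522 0.1565]
crown 446 [557.1 243.3] [119.8  31.6] 84.1 mean [0.5562 0.2422 0.1931] box [0.0295 0.0125 0.1931] z [0.1886 0.1932 0.1979]
tab 60 [556.  243.4] [ 8.5 30.8] 83.2 mean [0.5554 0.2425 0.2241] box [0.0287 0.0127 0.2241] z [0.2081 0.2277 0.2336]
tabtop 40 [555.8 243.5] [ 8.5 30.4] 83.2 mean [0.5562 0.2432 0.2293] box [0.0294 0.0134 0.2293] z [0.2263 0.2287 0.2339]
feet 668 [561.4 234.4] [229.4 129.8] 85.9 mean [0.5585 0.2289 0.1124] box [ 0.0328 -0.0006  0.1124] z [0.1106 0.112  0.1155]
arm 289 [523.1  84.2] [ 34.9 219.2] 85.6 mean [0.5328 0.0867 0.1526] box [ 0.0176 -0.1443  0.1526] z [0.1053 0.1561 0.2025]
    -0.12 1 [0.1039 0.1039 0.1039] -0.1311
    -0.1 6 [0.1064 0.1084 0.1104] -0.1308
    -0.08 4 [0.1038 0.1083 0.1085] -0.1313
    -0.06 4 [0.1056 0.1088 0.1116] -0.1306
    -0.04 51 [0.1043 0.1581 0.1997] -0.1476
    -0.02 73 [0.1659 0.1852 0.1949] -0.1513
    0.0 42 [0.1055 0.1891 0.2119] -0.1481
    0.02 17 [0.
[... 1209 characters left out ...]
]
    -0.1 1 [0.1034 0.1034 0.1034] -0.1324
    -0.08 4 [0.105  0.1081 0.1125] -0.1306
    -0.06 3 [0.1085 0.1112 0.1119] -0.1305
    -0.04 39 [0.0932 0.1422 0.2028] -0.1479
    -0.02 46 [0.125  0.1862 0.1971] -0.1436
    0.0 33 [0.1374 0.1748 0.2135] -0.1437
    0.02 19 [0.1107 0.1594 0.1697] -0.1411
    0.04 22 [0.1116 0.1463 0.1579] -0.1414
    0.06 21 [0.1062 0.133  0.1406] -0.1422
    0.08 23 [0.1077 0.1218 0.1308] -0.1409
    0.1 25 [0.1073 0.1128 0.1194] -0.1403
rail 272 [ 552.  -172.6] [216.1  25.4] 88.1 mean [ 0.5532 -0.1707  0.1676] box [ 0.0591 -0.395   0.1676] z [0.159  0.1683 0.1748]
(array([ 0.5531705 , -0.17074567,  0.1676493 ]), array([ 0.02373673,  0.9997172 , -0.00144614]))
```

Tab at about (0.555, 0.2415), saddle yaw −5.9°. Rail mid at (0.5525, −0.170), yaw −1.6°. Box yaw −4.3°.

```bash
cat >> h.py <<'E'
from scipy.spatial.transform import Rotation as Ro
def tool(s=None):
    s=s or manip.state();return np.array(s["tool_pos"]),Ro.from_quat(np.roll(s["tool_rot"],-1))
def go(p,R=None):
    p0,R0=tool(); print("shift units",(R0.inv().apply(np.array(p)-p0)/.025).round(2),"turn units",((R0.inv()*R).as_rotvec()/np.deg2rad(5)).round(2) if R else "")
def down(yaw): # tool x at yaw deg in world, y down
    a=np.deg2rad(yaw);x=np.array([np.cos(a),np.sin(a),0]);y=np.array([0,0,-1.]);return Ro.from_matrix(np.c_[x,y,np.cross(x,y)])
def show():
    s=manip.state();p,R=tool(s);M=R.as_matrix();print("t",round(s["time"],2),"p",p.round(4),"xyaw",np.rad2deg(np.arctan2(M[1,0],M[0,0])).round(2),"y",M[:,1].round(3),"q",np.round(s["joint_pos"],2),"F",np.round(s["contact_force"],1),"w",round(s["gripper_width"],3))
E
python3 - <<'E'
from h import *
show()
for y in (84.1,-95.9): go([.555,.2415,.26],down(y))
go([.555,.2415,.26])
print(tool()[1].as_matrix().round(2))
E
```

```text
t 0.1 p [0.1482 0.6066 0.2302] xyaw 76.26 y [-0.001 -0.002 -1.   ] q [ 1.21  0.05  1.61 -0.    1.48 -0.12] F [-0.   0.6 -0.7] w 0.999
shift units [-10.32  -1.18 -19.27] turn units [-0.   -1.57 -0.02]
shift units [-10.32  -1.18 -19.27] turn units [ 3.000e-02  3.443e+01 -1.000e-02]
shift units [-10.32  -1.18 -19.27] turn units 
[[ 0.24 -0.   -0.97]
 [ 0.97 -0.    0.24]
 [-0.   -1.    0.  ]]
```

Call:
{"op": "drive_tool", "data": {"motion": [[[0,-1,0],[0,0,0],-1],[[0,-1,0],[0,0,0],-1],[[-0.5,-0.2,-0.95],[0,0,0],-1],[[-0.5,0,-0.95],[0,0,0],-1],[[-0.5,0,-0.95],[0,0,0],-1],[[-0.5,0,-0.95],[0,0,0],-1],[[-0.5,0,-0.95],[0,0,0],-1],[[-0.5,0,-0.95],[0,0,0],-1],[[-0.5,0,-0.95],[0,0,0],-1],[[-0.5,0,-0.95],[0,0,0],-1],[[-0.5,0,-0.95],[0,0,0],-1],[[-0.5,0,-0.95],[0,0,0],-1]]}}

```text
time: 1.3
tool_pos: [0.35, 0.4283, 0.2857]
tool_rot: [-0.556, 0.556, 0.436, -0.437]
contact_force: [-0.5, -1.2, 0.1]
gripper_width: 1.002
```

Call:
{"op": "drive_tool", "data": {"motion": [[[-0.5,0,-0.95],[0,0,0],-1],[[-0.5,0,-0.95],[0,0,0],-1],[[-0.5,0,-0.95],[0,0,0],-1],[[-0.5,0,-0.95],[0,0,0],-1],[[-0.5,0,-0.95],[0,0,0],-1],[[-0.5,0,-0.95],[0,0,0],-1],[[-0.5,0,-0.95],[0,0,0],-1],[[-0.5,0,-0.95],[0,0,0],-1],[[-0.5,0,-0.95],[0,-0.8,0],-1],[[-0.5,0,-0.95],[0,-0.8,0],-1],[[0,0,0],[0,0,0],-1]]}}

```text
time: 2.4
tool_pos: [0.5532, 0.2508, 0.2853]
tool_rot: [-0.525, 0.525, 0.473, -0.474]
contact_force: [-0.0, 0.5, -0.6]
gripper_width: 0.996
```

```bash
python3 - <<'E'
from h import *
show(); go([.555,.2415,.199],down(84.1))
f,W=grab("scene","s1"); cv2.imwrite("pics/s1c.png",cv2.resize(f["img"][140:320,250:450],None,fx=3,fy=3))
E
```

```text
t 2.4 p [0.5532 0.2508 0.2853] xyaw 84.1 y [-0.001 -0.001 -1.   ] q [ 0.3  -0.01  1.59 -0.    1.57 -1.16] F [-0.   0.5 -0.6] w 0.996
shift units [-0.36  3.45 -0.11] turn units [-0.01  0.   -0.01]
```

View pics/s1c.png

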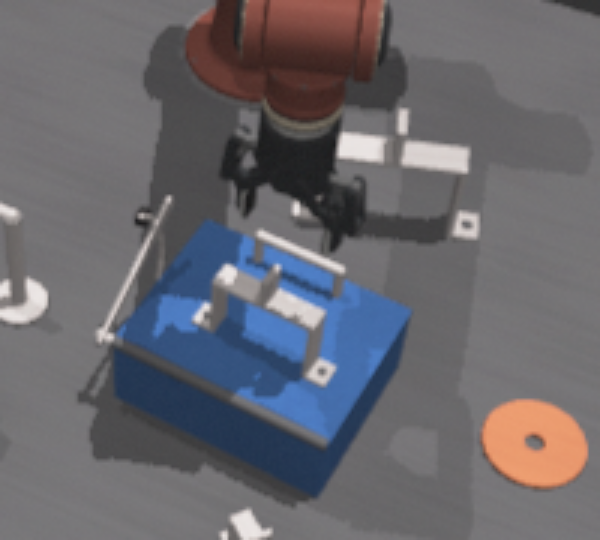

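The open fingers straddle the tab (crop 270,285) with the jaws along the crown. I'll descend and close.

Call:
{"op": "drive_tool", "data": {"motion": [[[-0.36,0.5,-0.1],[0,0,0],-1],[[0,0.8,0],[0,0,0],-1],[[0,0.8,0],[0,0,0],-1],[[0,0.8,0],[0,0,0],-1],[[0,0.55,0],[0,0,0],-1],[[0,0,0],[0,0,0],1],[[0,0,0],[0,0,0],1],[[0,0,0],[0,0,0],1],[[0,0,0],[0,0,0],1],[[0,0,0],[0,0,0],1],[[0,0,0],[0,0,0],1],[[0,0,0],[0,0,0],1]]}}

```text
time: 3.65
tool_pos: [0.5537, 0.2434, 0.2012]
tool_rot: [-0.524, 0.525, 0.475, -0.474]
contact_force: [-1.6, -2.7, 4.6]
gripper_width: 0.076
```

Call:
{"op": "drive_tool", "data": {"motion": [[[0,0,0],[0,0,0],1],[[0,0,0],[0,0,0],1],[[0,-0.4,0],[0,0,0],1],[[0,-0.4,0],[0,0,0],1],[[0,-0.4,0],[0,0,0],1]]}}

```text
time: 4.15
tool_pos: [0.5528, 0.2438, 0.2299]
tool_rot: [0.525, -0.524, -0.474, 0.475]
contact_force: [0.7, -0.3, -3.5]
gripper_width: 0.079
```

```bash
python3 - <<'E'
from h import *
show(); go([.5525,-.170,.37],down(174.4)); go([.5525,-.170,.37],down(-1.6)); 
E
```

```text
t 4.15 p [0.5528 0.2438 0.2299] xyaw 84.27 y [-0.001  0.    -1.   ] q [ 0.29  0.01  1.66  0.    1.47 -1.18] F [ 0.7 -0.3 -3.5] w 0.079
shift units [-16.47  -5.61  -1.63] turn units [-1.000e-02 -1.803e+01  1.000e-02]
shift units [-16.47  -5.61  -1.63] turn units [-1.000e-02  1.717e+01 -1.000e-02]
```

Call:
{"op": "drive_tool", "data": {"motion": [[[0,-1,0],[0,0,0],1],[[0,-1,0],[0,0,0],1],[[0,-1,0],[0,0,0],1],[[0,-1,0],[0,0,0],1],[[-0.9,0,-0.1],[0,0,0],1],[[-0.9,0,-0.1],[0,0,0],1],[[-0.9,0,-0.1],[0,0,0],1],[[-0.9,0,-0.1],[0,0,0],1],[[-0.9,0,-0.1],[0,0,0],1],[[-0.9,0,-0.1],[0,0,0],1],[[-0.9,0,-0.1],[0,0,0],1],[[-0.9,0,-0.1],[0,0,0],1]]}}

```text
time: 5.35
tool_pos: [0.555, 0.0619, 0.3304]
tool_rot: [0.524, -0.524, -0.475, 0.474]
contact_force: [-0.2, -0.7, -3.5]
gripper_width: 0.085
```

Call:
{"op": "drive_tool", "data": {"motion": [[[-0.9,0,-0.1],[0,0,0],1],[[-0.9,0,-0.1],[0,0,0],1],[[-0.9,0,-0.1],[0,0,0],1],[[-0.9,0,-0.1],[0,0,0],1],[[-0.9,0,-0.1],[0,0,0],1],[[-0.9,0,-0.1],[0,0,0],1],[[-0.9,0,-0.1],[0,0,0],1],[[-0.9,0,-0.1],[0,0,0],1],[[-0.9,0,-0.1],[0,0,0],1],[[-0.9,0,-0.1],[0,0,0],1]]}}

```text
time: 6.35
tool_pos: [0.5575, -0.1645, 0.3304]
tool_rot: [-0.524, 0.524, 0.475, -0.474]
contact_force: [-0.3, 0.3, -2.0]
gripper_width: 0.082
```

Call:
{"op": "drive_tool", "data": {"motion": [[[0,0,0],[0,0.9,0],1],[[0,0,0],[0,0.9,0],1],[[0,0,0],[0,0.9,0],1],[[0,0,0],[0,0.9,0],1],[[0,0,0],[0,0.9,0],1],[[0,0,0],[0,0.9,0],1],[[0,0,0],[0,0.9,0],1],[[0,0,0],[0,0.9,0],1],[[0,0,0],[0,0.9,0],1],[[0,0,0],[0,0.9,0],1],[[0,0,0],[0,0.9,0],1],[[0,0,0],[0,0.9,0],1]]}}

```text
time: 7.55
tool_pos: [0.5575, -0.1636, 0.3303]
tool_rot: [0.683, -0.683, -0.184, 0.183]
contact_force: [0.1, 0.0, -2.9]
gripper_width: 0.08
```

Call:
{"op": "drive_tool", "data": {"motion": [[[0,0,0],[0,0.9,0],1],[[0,0,0],[0,0.9,0],1],[[0,0,0],[0,0.9,0],1],[[0,0,0],[0,0.9,0],1],[[0,0,0],[0,0.9,0],1],[[0,0,0],[0,0.9,0],1],[[0,0,0],[0,0.9,0],1],[[0,0,0],[0,0,0],1],[[0,0,0],[0,0,0],1]]}}

```text
time: 8.45
tool_pos: [0.5575, -0.1637, 0.3302]
tool_rot: [0.707, -0.707, 0.007, -0.007]
contact_force: [-0.7, -0.0, -3.3]
gripper_width: 0.081
```

```bash
python3 - <<'E'
from h import *
show(); go([.5525,-.170,.1825],down(-1.6))
f,W=grab("scene","s2")
g,V=grab("top","t2")
for n,w in(("s",W),("t",V)):
    w=w.reshape(-1,3);p=manip.state()["tool_pos"]
    m=(np.hypot(w[:,0]-p[0],w[:,1]-p[1])<.12)&(w[:,2]<p[2]-.003)&(w[:,2]>p[2]-.02)
    if m.sum()>5: print(n,"crown",m.sum(),cv2.minAreaRect((w[m][:,:2]*1000).astype(np.float32)),w[m].mean(0))
cv2.imwrite("pics/s2c.png",np.hstack([cv2.resize(f["img"][120:270,140:290],(400,400)),cv2.resize(g["img"][100:250,280:430],(400,400))]))
E
```

```text
t 8.45 p [ 0.5575 -0.1637  0.3302] xyaw -1.14 y [ 0.  0. -1.] q [-0.41 -0.09  1.59  0.    1.64 -0.39] F [-0.7 -0.  -3.3] w 0.081
shift units [-0.2   5.91 -0.26] turn units [-0.    0.09  0.  ]
s crown 206 ((554.3687744140625, -166.33595275878906), (34.41527557373047, 125.21971893310547), 88.4463882446289) [ 0.56521596 -0.16456479  0.32275283]
t crown 32 ((558.56640625, -150.6670379638672), (38.91729736328125, 7.31348180770874), 3.48237943649292) [ 0.55497881 -0.14999332  0.32019992]
```

View pics/s2c.png

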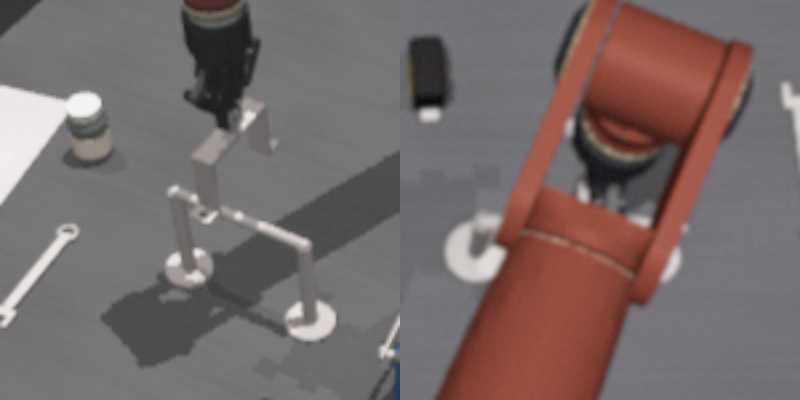

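The saddle hangs squarely in the grip with its legs straddling the bar (crop 235,190 over bar ~240,215). I'll lower it.

Call:
{"op": "drive_tool", "data": {"motion": [[[-0.16,0.3,-0.2],[0,0.1,0],1],[[0,0.7,0],[0,0,0],1],[[0,0.8,0],[0,0,0],1],[[0,0.8,0],[0,0,0],1],[[0,0.8,0],[0,0,0],1],[[0,0.8,0],[0,0,0],1],[[0,0.8,0],[0,0,0],1],[[0,0.4,0],[0,0,0],1],[[0,0.2,0],[0,0,0],1],[[0,0,0],[0,0,0],1]]}}

```text
time: 9.55
tool_pos: [0.553, -0.1686, 0.1891]
tool_rot: [0.707, -0.707, 0.011, -0.01]
contact_force: [-0.0, 0.1, -3.3]
gripper_width: 0.083
```

Call:
{"op": "drive_tool", "data": {"motion": [[[0,0.06,0],[0,0,0],1],[[0,0.06,0],[0,0,0],1],[[0,0,0],[0,0,0],1]]}}

```text
time: 9.85
tool_pos: [0.5537, -0.1688, 0.1877]
tool_rot: [-0.707, 0.707, -0.01, 0.011]
contact_force: [0.7, 0.0, -3.7]
gripper_width: 0.079
```

Call:
{"op": "drive_tool", "data": {"motion": [[[0,0.08,0],[0,0,0],1],[[0,0.08,0],[0,0,0],1],[[0,0,0],[0,0,0],1]]}}

```text
time: 10.15
tool_pos: [0.5532, -0.1686, 0.1826]
tool_rot: [0.707, -0.707, 0.011, -0.011]
contact_force: [-0.4, 0.0, -4.6]
gripper_width: 0.085
```

```bash
python3 -c "
from h import *
show()"
```

```text
t 10.15 p [ 0.5532 -0.1686  0.1826] xyaw -1.74 y [-0.001  0.    -1.   ] q [-0.42 -0.02  1.77  0.    1.39 -0.39] F [-0.4  0.  -4.6] w 0.085
```

Still carrying the full weight, so I'll go lower in small steps.

Call:
{"op": "drive_tool", "data": {"motion": [[[0,0.05,0],[0,0,0],1],[[0,0.05,0],[0,0,0],1],[[0,0,0],[0,0,0],1]]}}

```text
time: 10.45
tool_pos: [0.5536, -0.1687, 0.1814]
tool_rot: [-0.707, 0.707, -0.011, 0.011]
contact_force: [-2.8, 0.6, 1.2]
gripper_width: 0.081
```

Call:
{"op": "drive_tool", "data": {"motion": [[[0,0.04,0],[0,0,0],1],[[0,0,0],[0,0,0],1]]}}

```text
time: 10.65
tool_pos: [0.5536, -0.1688, 0.1814]
tool_rot: [-0.707, 0.707, -0.011, 0.011]
contact_force: [-3.8, 1.6, 5.8]
gripper_width: 0.079
```

Call:
{"op": "drive_tool", "data": {"motion": [[[0,0,0],[0,0,0],0.7],[[0,0,0],[0,0,0],0.5],[[0,0,0],[0,0,0],0.3],[[0,0,0],[0,0,0],0],[[0,0,0],[0,0,0],0],[[0,0,0],[0,0,0],0],[[0,-0.5,0],[0,0,0],0],[[0,-1,0],[0,0,0],0],[[0,-1,0],[0,0,0],0],[[0,-1,0],[0,0,0],0],[[0,-1,0],[0,0,0],0],[[0,0,0],[0,0,0],0]]}}

```text
time: 11.85
tool_pos: [0.5553, -0.1695, 0.2983]
tool_rot: [-0.706, 0.708, -0.008, 0.014]
contact_force: [-0.2, 0.4, 0.7]
gripper_width: 0.5
```

```bash
python3 - <<'E'
from h import *
show()
f,W=grab("scene","s3")
c=cv2.resize(f["img"][140:290,160:360],(800,600),interpolation=2); cv2.imwrite("pics/s3c.png",c)
w=W.reshape(-1,3)
m=(abs(w[:,0]-.553)<.1)&(abs(w[:,1]+.169)<.06)&(w[:,2]>.163)&(w[:,2]<.182)
print("crown",m.sum(),cv2.minAreaRect((w[m][:,:2]*1000).astype(np.float32)),np.polyfit(w[m][:,0],w[m][:,2],1))
m=(abs(w[:,0]-.553)<.1)&(abs(w[:,1]+.169)<.06)&(w[:,2]>.185)&(w[:,2]<.215)
print("tab",m.sum(),w[m].mean(0),w[m][:,2].max())
E
```

```text
t 11.85 p [ 0.5553 -0.1695  0.2983] xyaw -1.73 y [ 0.009 -0.004 -1.   ] q [-0.42 -0.09  1.64  0.    1.58 -0.39] F [-0.2  0.4  0.7] w 0.5
crown 308 ((551.4485473632812, -170.4907989501953), (99.26798248291016, 111.14234161376953), 49.08855056762695) [-0.03043853  0.19013806]
tab 53 [ 0.55375377 -0.17006386  0.20165719] 0.2137575181307838
```

View pics/s3c.png

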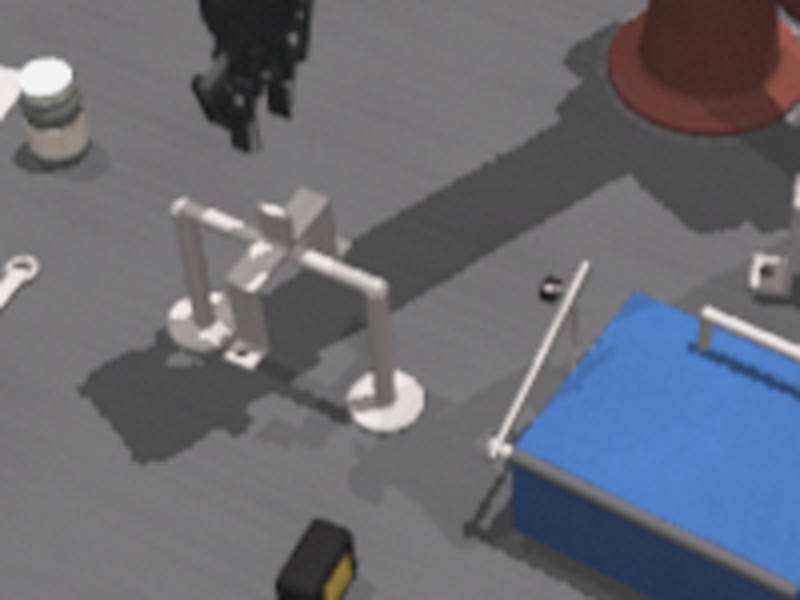

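The saddle sits on the bar, centred and level (crown z-slope −0.03; crop 290,240), and the gripper is clear. Next I'll measure the set-arm angle and set up the handle approach.

```bash
python3 - <<'E'
from h import *
yaw=np.deg2rad(-4.3)
# box frame from average handle/lid: centre
for cx,cy,tag in((.5259,.2319,"top"),(.5245,.2297,"mid")):
  C=np.array([cx,cy]);R=np.array([[np.cos(yaw),-np.sin(yaw)],[np.sin(yaw),np.cos(yaw)]])
  for nm in("s3","scene0","t2","top0"):
    if tag=="mid" and nm[0]=="t": continue
    W=np.load(f"pics/{nm}.npy");img=cv2.imread(f"pics/{nm}.png").astype(int)
    B=np.concatenate([(W[...,:2]-C)@R,W[...,2:]],-1)
    bright=(img.min(-1)>95)&(abs(img[...,0]-img[...,2])<35)
    m=bright&(abs(B[...,1]+.143)<.012)&(B[...,0]>-.08)&(B[...,0]<.1)&(B[...,2]>.105)
    P=B[m][:,[0,2]]
    l=cv2.fitLine(P.astype(np.float32),cv2.DIST_HUBER,0,.003,.003).ravel()
    ang=-np.arctan2(l[1],l[0]); d=np.median(np.arctan2(P[:,1]-.1,.105-P[:,0])[P[:,0]<.02]) if (P[:,0]<.02).any() else 0
    zat=l[3]+(.105-l[2])*l[1]/l[0]
    print(tag,nm,len(P),"slope angle",round(float(ang),3),"z at hinge x",round(float(zat),4),"polar med outer",round(float(d),3), "xmin",P[:,0].min().round(3),"zmax",P[:,1].max().round(3))
# image-based: scene ray/plane
f=manip.grab_frame("scene");K=f["camera_matrix"];T=f["world_from_camera"]
I=f["img"].astype(int)
W=cloud(f)
for C in (np.array([.5245,.2297]),np.array([.5259,.2319])):
  B=np.concatenate([(W[...,:2]-C)@R,W[...,2:]],-1)
  bright=(I.min(-1)>95)&(abs(I[...,0]-I[...,2])<35)&(abs(B[...,1]+.143)<.02)&(B[...,0]>-.08)&(B[...,0]<.1)&(B[...,2]>.103)
  v,u=np.nonzero(bright)
  d=np.c_[(u-K[0,2])/K[0,0],(v-K[1,2])/K[1,1],np.ones(len(u))]@T[:3,:3].T
  o=T[:3,3];db=np.c_[d[:,:2]@R,d[:,2]];ob=np.r_[(o[:2]-C)@R,o[2]]
  t=(-.141-ob[1])/db[:,1];P=(ob+t[:,None]*db)[:,[0,2]]
  l=cv2.fitLine(P.astype(np.float32),cv2.DIST_HUBER,0,.003,.003).ravel()
  print("ray",len(u),-np.arctan2(l[1],l[0]),"z@hinge",l[3]+(.105-l[2])*l[1]/l[0],P.min(0),P.max(0))
# handle approach
h=np.array([.4485,.2365]);print(h)
show()
for y in(-4.3,175.7): go([.4485,.2365,.30],down(y))
E
```

```text
top s3 160 slope angle 0.545 z at hinge x 0.1139 polar med outer 0.627 xmin -0.04 zmax 0.214
top scene0 160 slope angle 0.578 z at hinge x 0.1101 polar med outer 0.635 xmin -0.036 zmax 0.219
top t2 166 slope angle 0.547 z at hinge x 0.1179 polar med outer 0.647 xmin -0.038 zmax 0.216
top top0 172 slope angle 0.545 z at hinge x 0.1159 polar med outer 0.643 xmin -0.038 zmax 0.215
mid s3 162 slope angle 0.553 z at hinge x 0.1136 polar med outer 0.631 xmin -0.039 zmax 0.214
mid scene0 159 slope angle 0.564 z at hinge x 0.1123 polar med outer 0.637 xmin -0.034 zmax 0.219
ray 162 0.5891233 z@hinge 0.11941807 [-0.03206434  0.11747736] [0.10141057 0.24499957]
ray 165 0.60183835 z@hinge 0.12479754 [-0.02914702  0.09890798] [0.10961253 0.24991246]
[0.4485 0.2365]
t 11.95 p [ 0.5537 -0.1689  0.2932] xyaw -1.74 y [ 0.002 -0.001 -1.   ] q [-0.42 -0.09  1.65 -0.    1.58 -0.39] F [-0.8  0.6 -0.3] w 0.502
shift units [-4.7  -0.29 16.08] turn units [0.01 0.51 0.02]
shift units [-4.7  -0.29 16.08] turn units [ 3.000e-02 -3.549e+01 -1.000e-02]
```

```bash
cat > armfit.py <<'E'
from h import *
from scipy.optimize import minimize
from scipy.ndimage import binary_dilation
yaw=np.deg2rad(-4.3);R3=Ro.from_euler("z",yaw)
S=8
def fit(nm,name,C,wy,wz,win):
    f=manip.grab_frame(name);K=f["camera_matrix"];T=np.linalg.inv(f["world_from_camera"])
    u0,v0,n=win
    g=cv2.cvtColor(cv2.imread(f"pics/{nm}.png"),cv2.COLOR_BGR2GRAY)[v0:v0+n,u0:u0+n].astype(np.float32)
    G=cv2.resize(g,None,fx=S,fy=S,interpolation=cv2.INTER_LINEAR)
    def poly(th,du,dv):
        P=np.array([[a,b,c] for a in(-.173,.007) for b in(-wy/2,wy/2) for c in(-wz/2,wz/2)])
        P=Ro.from_euler("y",th).apply(P)+[.105,-.143,.1]
        P=R3.apply(P)+[*C,0]
        q=P@T[:3,:3].T+T[:3,3];uv=q[:,:2]/q[:,2:]*K[0,0]+K[:2,2]+[du,dv]
        return cv2.convexHull((((uv-[u0,v0])+.5)*S).astype(np.float32)).astype(np.int32)
    k=cv2.getStructuringElement(2,(3*S,3*S))
    def cost(x):
        M=np.zeros(G.shape,np.uint8);cv2.fillPoly(M,[poly(*x)],1)
        D=cv2.dilate(M,k)-M
        return -(G[M>0].mean()-G[D>0].mean())
    best=min((minimize(cost,[t,0,0],method="Nelder-Mead",options=dict(initial_simplex=[[t,0,0],[t+.08,0,0],[t,1.5,0],[t,0,1.5]],xatol=1e-3,fatol=.01)) for t in(.45,.55,.65)),key=lambda r:r.fun)
    prof=[(round(t,2),round(min(minimize(lambda y:cost([t,*y]),best.x[1:],method="Nelder-Mead",options=dict(initial_simplex=best.x[1:]+np.array([[0,0],[1,0],[0,1]]))).fun for _ in[0]),1)) for t in np.arange(.47,.70,.03)]
    print(nm,"w",wy,wz,best.x.round(3),round(best.fun,1),prof)
if __name__=="__main__":
    for wy,wz in((.006,.016),(.016,.006)):
        fit("s3","scene",[.5245,.2297],wy,wz,(265,190,70)); fit("scene0","scene",[.5245,.2297],wy,wz,(265,190,70)); fit("top0","top",[.5259,.2319],wy,wz,(225,140,70))
E
python3 armfit.py
```

```text
s3 w 0.006 0.016 [ 0.578 -1.658 -1.118] -48.2 [(np.float64(0.47), np.float64(-42.9)), (np.float64(0.5), np.float64(-45.6)), (np.float64(0.53), np.float64(-47.2)), (np.float64(0.56), np.float64(-47.6)), (np.float64(0.59), np.float64(-47.8)), (np.float64(0.62), np.float64(-47.4)), (np.float64(0.65), np.float64(-46.1)), (np.float64(0.68), np.float64(-44.2))]
scene0 w 0.006 0.016 [ 0.576 -1.652 -1.277] -44.8 [(np.float64(0.47), np.float64(-40.1)), (np.float64(0.5), np.float64(-42.1)), (np.float64(0.53), np.float64(-44.0)), (np.float64(0.56), np.float64(-44.6)), (np.float64(0.59), np.float64(-44.5)), (np.float64(0.62), np.float64(-43.7)), (np.float64(0.65), np.float64(-42.6)), (np.float64(0.68), np.float64(-40.7))]
top0 w 0.006 0.016 [ 0.613  0.369 -1.172] -34.8 [(np.float64(0.47), np.float64(-33.8)), (np.float64(0.5), np.float64(-33.9)), (np.float64(0.53), np.float64(-34.3)), (np.float64(0.56), np.float64(-34.5)), (np.float64(0.59), np.float64(-34.8)), (np.float64(0.62), np.float64(-34.8)), (np.float64(0.65), np.float64(-34.3)), (np.float64(0.68), np.float64(-33.6))]
s3 w 0.016 0.006 [ 0
[... 359 characters left out ...]
[ 0.685 -0.852 -0.334] -32.7 [(np.float64(0.47), np.float64(-29.7)), (np.float64(0.5), np.float64(-30.1)), (np.float64(0.53), np.float64(-30.5)), (np.float64(0.56), np.float64(-31.0)), (np.float64(0.59), np.float64(-31.5)), (np.float64(0.62), np.float64(-31.9)), (np.float64(0.65), np.float64(-32.1)), (np.float64(0.68), np.float64(-32.3))]
top0 w 0.016 0.006 [ 0.174  0.183 -2.146] -38.5 [(np.float64(0.47), np.float64(-36.7)), (np.float64(0.5), np.float64(-36.4)), (np.float64(0.53), np.float64(-36.1)), (np.float64(0.56), np.float64(-35.6)), (np.float64(0.59), np.float64(-34.8)), (np.float64(0.62), np.float64(-34.0)), (np.float64(0.65), np.float64(-33.4)), (np.float64(0.68), np.float64(-32.5))]
```

Both estimates of the set-arm angle agree at about 0.575 rad: silhouette 0.577, depth slope 0.55–0.58. Next I'll go above the handle.

Call:
{"op": "drive_tool", "data": {"motion": [[[-0.3,0,1],[0,0.25,0],-1],[[-0.3,0,1],[0,0.25,0],-1],[[-0.3,0,1],[0,0,0],-1],[[-0.3,0,1],[0,0,0],-1],[[-0.3,0,1],[0,0,0],-1],[[-0.3,0,1],[0,0,0],-1],[[-0.3,0,1],[0,0,0],-1],[[-0.3,0,1],[0,0,0],-1],[[-0.3,0,1],[0,0,0],-1],[[-0.3,0,1],[0,0,0],-1],[[-0.3,0,1],[0,0,0],-1],[[-0.3,0,1],[0,0,0],-1]]}}

```text
time: 13.45
tool_pos: [0.4836, 0.1377, 0.2915]
tool_rot: [-0.707, 0.707, -0.026, 0.026]
contact_force: [0.5, -0.6, 0.6]
gripper_width: 0.997
```

Call:
{"op": "drive_tool", "data": {"motion": [[[-0.25,0,1],[0,0,0],-1],[[-0.25,0,1],[0,0,0],-1],[[-0.25,0,1],[0,0,0],-1],[[-0.25,0,1],[0,0,0],-1],[[0,0,0],[0,0,0],-1],[[0,0,0],[0,0,0],-1]]}}

```text
time: 14.05
tool_pos: [0.4663, 0.2384, 0.2914]
tool_rot: [-0.706, 0.707, -0.026, 0.025]
contact_force: [-0.9, 0.2, 0.4]
gripper_width: 1.0
```

```bash
python3 - <<'E'
from h import *
show(); go([.4475,.2365,.129],down(-4.3))
f,W=grab("scene","s4"); cv2.imwrite("pics/s4c.png",cv2.resize(f["img"][150:300,260:420],(640,600)))
E
```

```text
t 14.05 p [0.4663 0.2384 0.2914] xyaw -4.18 y [-0.001 -0.001 -1.   ] q [ 0.33 -0.22  1.77 -0.    1.59  0.4 ] F [-0.9  0.2  0.4] w 1.0
shift units [-0.74  6.5  -0.12] turn units [ 0.01  0.02 -0.01]
```

View pics/s4c.png

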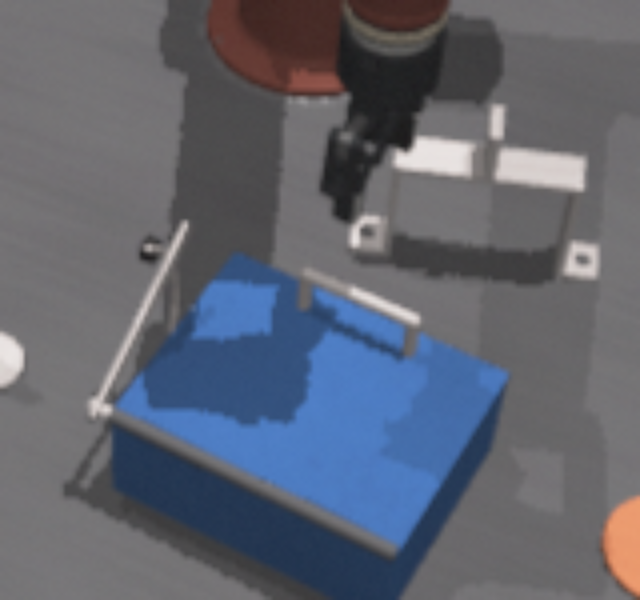

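The gripper is above and behind the handle (handle at crop 360,298), and the lid is clear. I'll check the big saddle's clearance before descending.

```bash
python3 - <<'E'
from h import *
for n in("top0","scene0"):
    w=np.load(f"pics/{n}.npy").reshape(-1,3)
    m=(w[:,0]>.2)&(w[:,0]<.40)&(w[:,1]>.1)&(w[:,1]<.4)&(w[:,2]>.02)&(w[:,2]<.3);print(np.percentile(w[m],[0.5,50,99.5],axis=0).round(3))
E
```

```text
[[0.202 0.186 0.032]
 [0.228 0.256 0.12 ]
 [0.266 0.354 0.174]]
[[0.2   0.185 0.022]
 [0.226 0.262 0.123]
 [0.266 0.354 0.178]]
```

Call:
{"op": "drive_tool", "data": {"motion": [[[-0.4,0,-0.1],[0,0,0],-1],[[-0.35,0,0],[0,0,0],-1],[[0,0,0],[0,0,0],-1]]}}

```text
time: 14.4
tool_pos: [0.4469, 0.2367, 0.2922]
tool_rot: [0.707, -0.707, 0.026, -0.026]
contact_force: [0.4, -0.0, -0.3]
gripper_width: 1.005
```

Clear. Descend and close.

Call:
{"op": "drive_tool", "data": {"motion": [[[0,0.8,0],[0,0,0],-1],[[0,0.8,0],[0,0,0],-1],[[0,0.8,0],[0,0,0],-1],[[0,0.8,0],[0,0,0],-1],[[0,0.8,0],[0,0,0],-1],[[0,0.8,0],[0,0,0],-1],[[0,0.8,0],[0,0,0],-1],[[0,0.6,0],[0,0,0],-1],[[0,0.3,0],[0,0,0],-1],[[0,0,0],[0,0,0],-1]]}}

```text
time: 15.4
tool_pos: [0.4471, 0.2369, 0.1285]
tool_rot: [-0.706, 0.707, -0.027, 0.026]
contact_force: [0.2, 0.1, -0.2]
gripper_width: 0.999
```

Call:
{"op": "drive_tool", "data": {"motion": [[[0,0,0],[0,0,0],0],[[0,0,0],[0,0,0],0.3],[[0,0,0],[0,0,0],0.5],[[0,0,0],[0,0,0],0.6],[[0,0,0],[0,0,0],0.7],[[0,0,0],[0,0,0],1],[[0,0,0],[0,0,0],1],[[0,0,0],[0,0,0],1],[[0,0,0],[0,0,0],1],[[0,0,0],[0,0,0],1]]}}

```text
time: 16.4
tool_pos: [0.4482, 0.2372, 0.1299]
tool_rot: [0.707, -0.707, 0.026, -0.027]
contact_force: [2.2, 0.4, 1.6]
gripper_width: 0.115
```

```bash
python3 -c "
from h import *
show()"
```

```text
t 16.4 p [0.4482 0.2372 0.1299] xyaw -4.24 y [ 0.001  0.    -1.   ] q [ 0.34 -0.15  1.98 -0.    1.31  0.41] F [2.2 0.4 1.6] w 0.115
```

Gripped. I'll lift along the hinge arc in 2.5° steps.

Call:
{"op": "drive_tool", "data": {"motion": [[[0.058,-0.32,0],[0,0,0.5],1],[[0.058,-0.32,0],[0,0,0.5],1],[[0.058,-0.32,0],[0,0,0.5],1],[[0.058,-0.32,0],[0,0,0.5],1],[[0,0,0],[0,0,0],1]]}}

```text
time: 16.9
tool_pos: [0.4553, 0.2367, 0.1599]
tool_rot: [0.706, -0.701, 0.089, 0.036]
contact_force: [-0.3, 2.4, -6.1]
gripper_width: 0.112
```

```bash
cat >> h.py <<'E'
def lid(p0=(.4482,.2372,.1299)):
    s=manip.state();p,R=tool(s);a=np.deg2rad(-4.3);M=R.as_matrix();ax=np.array([np.cos(a),np.sin(a),0])
    g=p+M[:,1]*manip.pinch_z; g0=np.array(p0)+[0,0,.0187]
    d=g-g0; x=-.185+d@ax; z=.048+d[2]
    print("lid angle by position",round(np.arctan2(z,-x)-np.arctan2(.048,.185),4),"radius mm",round(np.hypot(x,z)*1e3,1),"(191.1) tilt",round(np.arctan2(-M[:,1]@ax,-M[2,1]),4))
E
python3 -c "
from h import *
show();lid()"
```

```text
t 16.9 p [0.4553 0.2367 0.1599] xyaw -4.27 y [-0.176  0.013 -0.984] q [ 0.3  -0.05  1.85  0.06  1.51  0.36] F [-0.3  2.4 -6.1] w 0.112
lid angle by position 0.1648 radius mm 191.1 (191.1) tilt 0.1776
```

Call:
{"op": "drive_tool", "data": {"motion": [[[0.058,-0.32,0],[0,0,0.5],1],[[0.058,-0.32,0],[0,0,0.5],1],[[0.058,-0.32,0],[0,0,0.5],1],[[0.058,-0.32,0],[0,0,0.5],1],[[0.058,-0.32,0],[0,0,0.5],1],[[0.058,-0.32,0],[0,0,0.5],1],[[0.058,-0.32,0],[0,0,0.5],1],[[0.058,-0.32,0],[0,0,0.5],1],[[0.058,-0.32,0],[0,0,0.5],1],[[0,0,0],[0,0,0],1],[[0,0,0],[0,0,0],1]]}}

```text
time: 18.0
tool_pos: [0.4904, 0.234, 0.2222]
tool_rot: [0.685, -0.671, 0.224, 0.174]
contact_force: [-4.5, 0.5, -3.2]
gripper_width: 0.115
```

```bash
python3 - <<'E'
from h import *
show();lid()
f,W=grab("scene","s5");g,V=grab("top","t5")
cv2.imwrite("pics/s5c.png",cv2.resize(f["img"][150:300,240:440],(800,600),interpolation=2))
yaw=np.deg2rad(-4.3);R=np.array([[np.cos(yaw),-np.sin(yaw)],[np.sin(yaw),np.cos(yaw)]])
for n,w,im in(("s5",W,f["img"]),("t5",V,g["img"])):
    C=np.array([.5245,.2297] if n=="s5" else [.5259,.2319]);B=np.concatenate([(w[...,:2]-C)@R,w[...,2:]],-1);im=im.astype(int)
    m=(im[...,0]>im[...,2]+50)&(abs(B[...,1])<.125)&(B[...,0]>-.1)&(B[...,0]<.09)&(B[...,2]>.12)
    P=B[m]
    for _ in range(4):
        A=np.c_[P[:,:2],np.ones(len(P))];c=np.linalg.lstsq(A,P[:,2],rcond=None)[0];P=P[abs(A@c-P[:,2])<.008]
    print(n,"lid plane angle",len(P),np.arctan(-c[0]).round(3),c.round(3),"z at hinge",(c[0]*.105+c[2]).round(4))
import armfit
armfit.fit("s5","scene",[.5245,.2297],.006,.016,(265,190,70))
E
```

```text
t 18.0 p [0.4904 0.234  0.2222] xyaw -4.24 y [-0.539  0.039 -0.841] q [0.23 0.21 1.53 0.17 1.95 0.32] F [-4.5  0.5 -3.2] w 0.115
lid angle by position 0.5495 radius mm 190.9 (191.1) tilt 0.5711
s5 lid plane angle 3490 0.543 [-0.603  0.     0.175] z at hinge 0.1121
t5 lid plane angle 1910 0.545 [-0.606  0.001  0.175] z at hinge 0.1113
s5 w 0.006 0.016 [ 0.564 -2.298  0.623] -27.6 [(np.float64(0.47), np.float64(-26.9)), (np.float64(0.5), np.float64(-27.4)), (np.float64(0.53), np.float64(-27.6)), (np.float64(0.56), np.float64(-27.6)), (np.float64(0.59), np.float64(-27.6)), (np.float64(0.62), np.float64(-27.3)), (np.float64(0.65), np.float64(-27.1)), (np.float64(0.68), np.float64(-26.5))]
```

View pics/s5c.png

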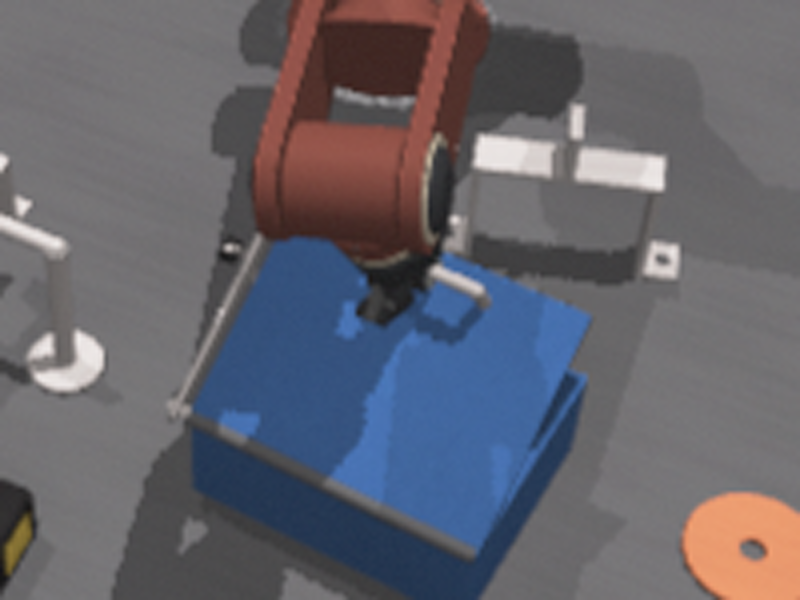

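The lid is at about 0.548 rad: position gives 0.550, the plane fits 0.543 and 0.545. At lid level the arm's upper edge should be coplanar with the lid's upper face, so I'll compare them directly over averaged frames.

```bash
python3 - <<'E'
from h import *
yaw=np.deg2rad(-4.3);R=np.array([[np.cos(yaw),-np.sin(yaw)],[np.sin(yaw),np.cos(yaw)]])
for n in("top","scene"):
    fs=[manip.grab_frame(n) for _ in range(8)]
    f=dict(fs[0]);z=np.stack([q["range_z"] for q in fs]);z[z==0]=np.nan;f["range_z"]=np.nan_to_num(np.nanmedian(z,0));w=cloud(f);im=np.mean([q["img"] for q in fs],0)
    C=np.array([.5245,.2297] if n=="scene" else [.5259,.2319]);B=np.concatenate([(w[...,:2]-C)@R,w[...,2:]],-1)
    m=(im[...,0]>im[...,2]+50)&(abs(B[...,1])<.12)&(B[...,0]>-.1)&(B[...,0]<.09)&(B[...,2]>.12);P=B[m]
    for _ in range(4):
        A=np.c_[P[:,:2],np.ones(len(P))];c=np.linalg.lstsq(A,P[:,2],rcond=None)[0];P=P[abs(A@c-P[:,2])<.006]
    th=np.arctan(-c[0]);print(n,"lid",th.round(4),"rms",np.std(P[:,2]-np.c_[P[:,:2],np.ones(len(P))]@c).round(4))
    grey=abs(im[...,0]-im[...,2])<30
    r=(B[...,2]-(B[...,:2]@c[:2]+c[2]))*np.cos(th); s=(.105-B[...,0])*np.cos(th)+(B[...,2]-.1)*np.sin(th)
    m=grey&(abs(B[...,1]+.143)<.007)&(s>.01)&(s<.185)&(abs(r)<.03)
    for k in np.arange(.01,.18,.02):
        q=m&(s>=k)&(s<k+.02)
        if q.any(): print("  s",round(k+.01,2),q.sum(),"r mm",(np.percentile(r[q],[25,50,75,95])*1e3).round(1), "by",(np.median(B[...,1][q])*1e3).round(1))
lid()
E
```

```text
top lid 0.5511 rms 0.001
  s 0.02 12 r mm [1.  3.2 3.8 4.8] by -144.1
  s 0.04 12 r mm [3.6 3.9 4.5 5.1] by -143.0
  s 0.06 12 r mm [3.1 4.2 4.9 5.3] by -143.3
  s 0.08 14 r mm [3.4 4.2 4.7 5.6] by -143.9
  s 0.1 10 r mm [3.8 4.5 5.  5.5] by -142.2
  s 0.12 10 r mm [3.9 4.6 5.5 5.9] by -142.5
  s 0.14 30 r mm [-0.5  4.3  6.7 22.9] by -146.9
  s 0.16 18 r mm [3.1 5.1 5.7 6.6] by -143.6
  s 0.18 5 r mm [-5.1 -2.   2.3  3. ] by -140.6
scene lid 0.5574 rms 0.0017
  s 0.02 16 r mm [-1.2  3.1  3.9  4.9] by -143.7
  s 0.04 16 r mm [-2.1  3.2  4.1  5.1] by -143.0
  s 0.06 17 r mm [-1.3  2.8  4.3  6.9] by -143.4
  s 0.08 15 r mm [-2.6  3.1  4.   4.7] by -143.2
  s 0.1 17 r mm [-3.2  3.1  3.9  5.6] by -143.4
  s 0.12 18 r mm [-4.6  2.1  3.6  5. ] by -143.5
  s 0.14 20 r mm [0.9 3.7 4.5 6.1] by -144.0
  s 0.16 12 r mm [-3.7  4.1  4.7  5.7] by -143.2
lid angle by position 0.5619 radius mm 190.9 (191.1) tilt 0.5672<stdin>:5: RuntimeWarning: All-NaN slice encountered
```

The arm runs parallel to the lid, about 0.01 rad steeper: residual 3.9→5.1 mm over 120 mm. I'll raise the lid slightly and let it settle.

Call:
{"op": "drive_tool", "data": {"motion": [[[0.012,-0.075,0],[0,0,0.12],1],[[0,0,0],[0,0,0],1],[[0,0,0],[0,0,0],1],[[0,0,0],[0,0,0],1],[[0,0,0],[0,0,0],1],[[0,0,0],[0,0,0],1]]}}

```text
time: 19.55
tool_pos: [0.4935, 0.2338, 0.2253]
tool_rot: [0.685, -0.67, 0.226, 0.176]
contact_force: [-3.9, 2.2, -4.4]
gripper_width: 0.115
```

```bash
python3 - <<'E'
from h import *
yaw=np.deg2rad(-4.3);R=np.array([[np.cos(yaw),-np.sin(yaw)],[np.sin(yaw),np.cos(yaw)]])
show();lid()
for n in("top","scene"):
    fs=[manip.grab_frame(n) for _ in range(8)]
    f=dict(fs[0]);z=np.stack([q["range_z"] for q in fs]);f["range_z"]=np.median(z,0);w=cloud(f);im=np.mean([q["img"] for q in fs],0)
    cv2.imwrite(f"pics/end_{n}.png",fs[0]["img"])
    C=np.array([.5245,.2297] if n=="scene" else [.5259,.2319]);B=np.concatenate([(w[...,:2]-C)@R,w[...,2:]],-1)
    m=(im[...,0]>im[...,2]+50)&(abs(B[...,1])<.12)&(B[...,0]>-.1)&(B[...,0]<.09)&(B[...,2]>.12);P=B[m]
    for _ in range(4):
        A=np.c_[P[:,:2],np.ones(len(P))];c=np.linalg.lstsq(A,P[:,2],rcond=None)[0];P=P[abs(A@c-P[:,2])<.006]
    th=np.arctan(-c[0])
    r=(B[...,2]-(B[...,:2]@c[:2]+c[2]))*np.cos(th); s=(.105-B[...,0])*np.cos(th)+(B[...,2]-.1)*np.sin(th)
    m=(abs(im[...,0]-im[...,2])<30)&(abs(B[...,1]+.143)<.005)&(s>.03)&(s<.172)&(r>.0005)&(r<.009)
    l=cv2.fitLine(np.c_[s[m],r[m]].astype(np.float32),cv2.DIST_HUBER,0,.003,.003).ravel()
    print(n,"lid",th.round(4),"arm minus lid",np.arctan(l[1]/l[0]).round(4),m.sum())
    lid()
    v=w.reshape(-1,3);m=(abs(v[:,0]-.553)<.05)&(abs(v[:,1]+.169)<.05)&(v[:,2]>.19)&(v[:,2]<.22);print("saddle tab",m.sum(),v[m].mean(0))
E
```

```text
t 19.55 p [0.4935 0.2338 0.2253] xyaw -4.24 y [-0.544  0.04  -0.838] q [0.22 0.22 1.52 0.17 1.96 0.32] F [-3.9  2.2 -4.4] w 0.115
lid angle by position 0.5723 radius mm 190.9 (191.1) tilt 0.5774
top lid 0.568 arm minus lid -0.0099 77
lid angle by position 0.572 radius mm 190.9 (191.1) tilt 0.5776
saddle tab 59 [ 0.55430643 -0.16679778  0.20459076]
scene lid 0.5678 arm minus lid 0.0 63
lid angle by position 0.5719 radius mm 190.9 (191.1) tilt 0.5777
saddle tab 50 [ 0.55377052 -0.17083557  0.20472079]
```

View pics/end_scene.png

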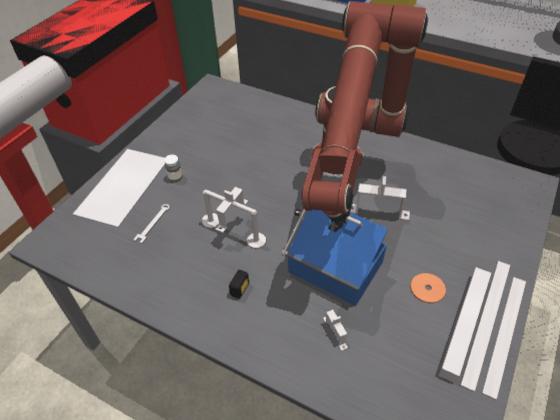

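The saddle still hangs on the rail (232,200). The lid is at about 0.568 rad, within 0.01 of the arm, and nothing else has been disturbed.

```bash
python3 -c "
from plant import manip
print(manip.job_done())"
```

```text
the job is handed in; nothing more can be done
None
```

The job is handed in. The middle-sized saddle hangs over the rail with the bar between its legs, let go. The gripper is holding the lid level with the set arm. It took about 20 s of the 61 s allowed, and the wrist force readings I saw stayed below 10 N.

- **Saddle:** after release it sat centred on the bar and nearly level (crown slope about −0.03). Its tab was still in the same place in the final images.
- **Lid:** two camera plane fits gave 0.568 rad and the gripper's position gave 0.572 rad. The reading was steady while held.
- **Set arm:** its angle is less certain, because the estimates differ slightly. The silhouette fit gave 0.577 rad. Compared directly with the lid, the scene camera showed no difference and the top camera put the arm 0.01 rad lower. I take the lid to be within about 0.01 rad of it.
- **Other things on the bench:** the final picture shows nothing disturbed.

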